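# Isolate and pull the fuse carrier

## Robot

A 6-joint arm with a two-finger parallel gripper is mounted at the origin on a cart in front of the work surface, level with it; the furniture and walls round the work are solid. World frame = base frame: x ahead of the robot, y to its left, z up, the work surface at z = 0. Lengths are in m, angles in rad, forces in N, time in s.
With the tool pointing down it reaches from about 0.35 to 0.85 m from the base axis. Payload 8.1 kg.
Tool frame: the origin (TCP) lies midway between the tips of the shut fingers; the grasp point (between the pads) lies robot.grip_depth behind it (robot.grip_depth is the distance from the TCP to the grasp point, in m); z points along the fingers, y is the line along which they close (so a half turn about z gives the same grasp; the last joint's range is limited). The gripper opens to 93 mm and grips with 3 to 60 N. Pads are 15 mm wide; open, the fingers measure 128 mm over their backs; the gripper's body (75 mm by 188 mm) begins 65 mm behind the grasp point.
Start: joints at [-1.397, 0.13, 1.488, -0, 1.523, -0.085], TCP at [0.154, -0.58, 0.219] pointing down, gripper open.
Joint ranges: [-2.96, 2.96], [-0.89, 2.26], [0.02, 2.5], [-1.34, 4.48], [0, 2.73], [-2.66, 2.66]. Speed limits (rad/s): [2.39, 2.39, 2.79, 3.14, 3.14, 3.14].

## Interface

Orientations are given as a rotation vector (axis times angle).
In Python, from plant import robot gives the robot as it stands.
- The arm moves only by the tool carry_out, never from a script. Its argument "rows" is a list of rows, each a list of 6 numbers: the shift along the tool's x, y, z in m, then the turn, a rotation vector about the tool's x, y, z in degrees. A call has 1 to 12 rows; each row is the pose to reach, as a shift and turn from the pose commanded when the call began, along the tool's axes at that moment; what a row does not reach only later rows make up. A row lasts 1/8 s, in which the tool goes at most 62.5 mm and 10.7 degrees, less where a joint would pass 70% of its speed; a pose out of reach is approached as far as the arm can. A call with a gripper value outside its range is refused whole. "jaw" is the closure in counts, from 0 (fully open) to 255 (shut), set as the call begins (left out, the last holds). The fingers move at their own pace and stop on an object; "force" is the grip in N (left out, the last holds). Time passes only in rows, so rows that repeat a pose let the fingers close. It gives the time, the measured TCP pose, the force, the opening and the grip force at its end, in the units of the state.
- robot.read_state(): the state, without advancing time (a new reading comes with each control period).
- robot.read_camera(name): name is "side" or "top"; returns the picture (400x640x3 uint8, red, green, blue); there is no depth.
- robot.camera_model(name): a dict with "fx", "fy", "cx", "cy" (pixels), "R" (3x3) and "t" (3): a world point X has camera coordinates R X + t. Camera axes: x right, y down, z forward; pixel columns grow to the right and rows downward; lengths in m; the calibration is good to about 2 mm. A picture is of the moment at which its call begins. camera_model takes no time and is no camera call.
- robot.close_job(): hands the job in; it is judged then, once.
Trained networks look in the newest picture that a camera, given by its name, has taken for a name from the list of things; names that differ only in an ending like _2 or _b are one class to them, and where a whole thing is asked for, a point or a joint stands for the part that bears it (a point fixed in the world has none). Each returns a list of dicts, best first, with "conf" (0 to 1); they miss things now and then, are a little off and sometimes report something else, mostly with a low value. They report only what shows in the picture. A call takes as long as a camera call.
- robot.outline_of(camera, target): "pixels" (400x640 bool, what is visible of it) and "pixel" ([column, row] in pixels, amid what is visible of it).
The state is a dict: "t": time; "q": joint angles; "dq": joint speeds; "joint_torque": joint torques, N m; "tool_pos": TCP position; "orientation": TCP orientation; "force": force on the tool from outside, world axes, zero at the start; "wrist_torque": the same for the moment, N m; "opening": finger opening in m; "gripper_force": force on a finger pad.
Only numpy, scipy, OpenCV 4.12 (cv2) and the standard library are available. Lean on these libraries where they do the work, as an engineer would, in place of code of your own. Each camera call takes 0.05 s, during which the arm holds its last target. There are 200 camera calls.

## Task

The supply panel on the bench has a lever switch and, beside it, a fuse carrier plugged into its base. First swing the lever to stand straight up (off), and only then pinch the carrier's two side catches together with the fingers, pull the carrier straight up out of its base and hold it there, its blades at least 5 cm above the top of the base. Finish still holding it by the pinched catches, with the lever left upright; leave the tape measure, bolt and wrench where they are.

Things in the scene. Friction and masses are not known exactly. Their poses are not given: they have to be found in the camera images.
- panel: fixed aluminium mounting plate, 110 (x) x 196 (y) x 6 mm, level on four rubber feet with its top 22 mm above the bench; origin on the bench under its centre; carries the lever switch and the fuse base side by side along its y, 100 mm apart, which of them is left or right varies; both share its yaw
- lever_unit: fixed grey plastic switch housing, 84 (x) x 64 (y) x 46 mm, axes along the plate's, origin at the centre of its underside; two steel half discs stand up 24 mm on its top beside the lever (outer faces 17 mm either side). The lever's hinge lies 50 mm straight above the origin, along the unit's y axis
- lever (a joint): angle of the lever (rad): 0 = standing straight up (off), negative = leaning to the unit's -x side (towards the robot), limits -1.0 and 0.6; starts at -0.85 to -0.4. A 10 mm steel rod with a ball knob on top; friction holds it wherever it is left (about 1.5 N at the knob moves it)
- lever_knob (a point): centre of the lever's black ball knob, 24 mm in diameter, 80 mm from the hinge axis
- fuse_base: fixed grey plastic socket, 84 (x) x 76 (y) x 50 mm, on the plate with its axes along the plate's; origin at the centre of its underside. Its well, open at the top, is 51 (x) x 41 (y) mm at the mouth with its floor 14 mm above the origin; a ledge 12 mm thick at the mouth on the -x and +x side holds the carrier's hooks down. The top is at 50 mm
- fuse_carrier: loose black plastic fuse carrier, about 0.19 kg, 80 mm high, white cartridge fuse across its top, brass blades below; origin at the centre of its underside, 14 mm above the fuse base's origin when plugged in, axes along the base's. Grip block 26 (x) x 38 (y) mm. With both catches pinched it lifts straight up with 1 to 1.5 mm of play; the blades leave the base after 36 mm
- near_catch (a joint): travel (m) of the spring catch on the carrier's -x face (towards the robot): 0 = free, hooked under the base's ledge; 0.006 = fully pinched, its stop; unhooked from about 0.005. Spring 2 N when free, 6 N at the stop. Grey ribbed upright paddle, 26 mm wide in y, 41 to 72 mm above the carrier's origin, outer face at x = -28 mm free, -22 mm pinched; the base's top lies 5 mm below it
- far_catch (a joint): the same for the other catch, on the carrier's +x face (away from the robot): paddle outer face at x = +28 mm free, +22 mm pinched, so the pair is 56 mm wide along x when free and 44 mm when pinched
- bench_grinder: fixed black bench grinder in front of and to the right of the plate, between it and the robot's start; origin on the bench under its middle, wheels and eye shields along its y out to 185 mm either side, within 125 mm of the origin in its x, up to 0.26 m above the bench. Not to be worked on: go round or over it, well above it with the fingertips
- tape_measure: yellow and black tape measure standing on the bench in front of the plate, 43 x 86 x 66 mm, origin at its underside; bystander
- bolt_m12: steel hex bolt standing on its head in front of the plate, 21 mm across, 57 mm high, origin at its underside; bystander
- wrench_13: steel combination wrench lying behind the plate, 27 x 168 x 6 mm, long in y, origin at the middle of its underside; bystander

How it is judged:
On the way, in this order (a step that is already met when the one before it is completed fails the run):
1. the lever stands upright with the fuse carrier still plugged in (value of joint lever between -0.14 and 0.14 rad and z of fuse_carrier in the frame of fuse_base below 0.022 m), for 0.2 s.
2. the fuse carrier, both catches pinched, is lifted out of its base (z of fuse_carrier in the frame of fuse_base above 0.095 m and value of joint each of near_catch, far_catch above 0.004 m and contact force between the fingers and fuse_carrier above 5 N), for 0.2 s.
At the end, for the whole second after the job is handed in: The fingers still hold the fuse carrier (over 5 N) with both catches pinched (over 4 of 6 mm); its underside is at least 45 mm above the top of the base, it is at rest and touches neither the base, the switch nor the plate, and the lever stands upright within 0.14 rad (8 degrees) (all of step 2 and value of joint lever between -0.14 and 0.14 rad and contact force between fuse_carrier and fuse_base below 0.1 N and contact force between fuse_carrier and lever_unit below 0.1 N and contact force between fuse_carrier and panel below 0.1 N and linear speed of fuse_carrier below 0.03 m/s); the arm keeps its last pose, push and grip.
It fails at once if the carrier is pulled up more than 8 mm while the lever is not upright (z of fuse_carrier in the frame of fuse_base above 0.022 m and not (value of joint lever between -0.14 and 0.14 rad)).
It fails at once if the tape measure, bolt or wrench is moved more than 2 cm (distance of any of tape_measure, bolt_m12, wrench_13 from where it was at the start of the episode above 0.02 m).
It also fails if it takes over 48 s, if anything falls off the work surface, if the arm or the gripper's body presses on something with over 40 N, if the wrist force passes 120 N, or if a joint passes its speed limit or range.

## Working session

There is one attempt and no reset: what is moved stays moved. The work goes in short steps, Python scripts to look and compute and a tool call to move; the robot and the scene stay as the last step left them, time stands still between calls to the robot, and variables do not carry over. Pictures are saved under pics/ and viewed, at most 10 in all, crops included, and the job is handed in when it is done.

Besides the shell and the picture viewer there is one more tool, called after "Request:" by a JSON object that holds its "name" and its "arguments". carry_out: Moves the arm, as the interface text tells. Its arguments: {"type":"object","properties":{"rows":{"type":"array"},"jaw":{"type":"number"},"force":{"type":"number"}},"required":["rows"]}

```bash
ls; mkdir -p pics
python3 - <<'E'
from plant import robot
import cv2,numpy as np
s=robot.read_state();print(s['t'],s['tool_pos'],s['orientation'],s['opening'],robot.grip_depth)
ims={}
for c in('top','side'):
    im=robot.read_camera(c);cv2.imwrite(f'pics/{c}0.png',im[...,::-1])
    m=robot.camera_model(c);print(c,m)
    for n in('lever_knob','fuse_carrier','fuse_base','lever_unit','panel','near_catch','far_catch','bench_grinder'):
        r=robot.outline_of(c,n)
        for d in r[:2]:
            ys,xs=np.nonzero(d['pixels']);print(c,n,round(d['conf'],2),np.round(d['pixel'],1),xs.min(),xs.max(),ys.min(),ys.max())
E
```

```text
pics
0.0 [ 0.15346049 -0.57945514  0.21759284] [-3.11350902e+00 -4.05118258e-01  1.18142805e-04] 0.09283797683046124 0.0188
top {'fx': 372.35748554790536, 'fy': 372.35748554790536, 'cx': 328.4787271811721, 'cy': 199.69588182375904, 'R': array([[ 0.01130116, -0.99969751,  0.02184435],
       [-0.99831907, -0.01252209, -0.05658819],
       [ 0.0568446 , -0.02116812, -0.99815861]]), 't': array([0.12324274, 0.55572741, 0.92215581])}
top lever_knob 0.63 [270.3 175.3] 261 279 166 184
top fuse_carrier 0.66 [315.1 181.3] 305 325 169 194
top fuse_base 0.87 [315. 188.] 295 335 162 204
top lever_unit 0.93 [278.5 172. ] 258 294 152 191
top lever_unit 0.41 [267.9 175.6] 261 278 166 184
top panel 0.63 [296.5 182.9] 253 340 146 211
top near_catch 0.52 [314.  192.4] 307 317 189 195
top far_catch 0.62 [315.7 171.6] 313 323 169 177
side {'fx': 427.7948061804093, 'fy': 427.7948061804093, 'cx': 315.93241299271165, 'cy': 203.03821776610826, 'R': array([[-0.92768278, -0.37307786,  0.01475046],
       [-0.18340582,  0.42092745, -0.88835938],
       [ 0.32521835, -0.82682102, -0.4589118 ]]), 't': array([0.5756025 , 0.13983586, 0.83068507])}
side lever_knob 0.83 [271.8 216.7] 262 281 207 245
side fuse_carrier 0.82 [296.9 217.6] 285 314 200 231
side fuse_base 0.77 [302.9 234.8] 272 327 218 258
side lever_unit 0.83 [266.1 250.7] 236 291 207 279
side lever_unit 0.4 [280.9 273.6] 228 333 242 296
side panel 0.65 [277.2 272.8] 227 334 241 297
side panel 0.65 [310.7 286.2] 295 335 265 314
side near_catch 0.46 [310.3 217.2] 303 314 208 228
```

Run:
```python
import cv2
a=cv2.imread('pics/top0.png');cv2.imwrite('pics/topc.png',cv2.resize(a[130:260,220:393],None,fx=4.6,fy=4.6,interpolation=2))
a=cv2.imread('pics/side0.png');cv2.imwrite('pics/sidec.png',cv2.resize(a[180:320,200:386],None,fx=4.2,fy=4.2,interpolation=2))
```

```text
(no output)
```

View pics/top0.png

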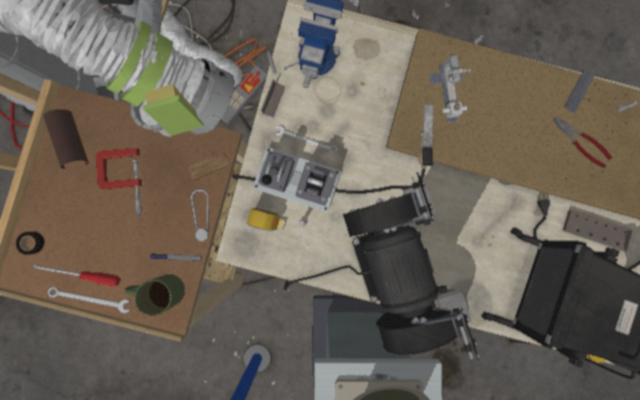

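View pics/topc.png

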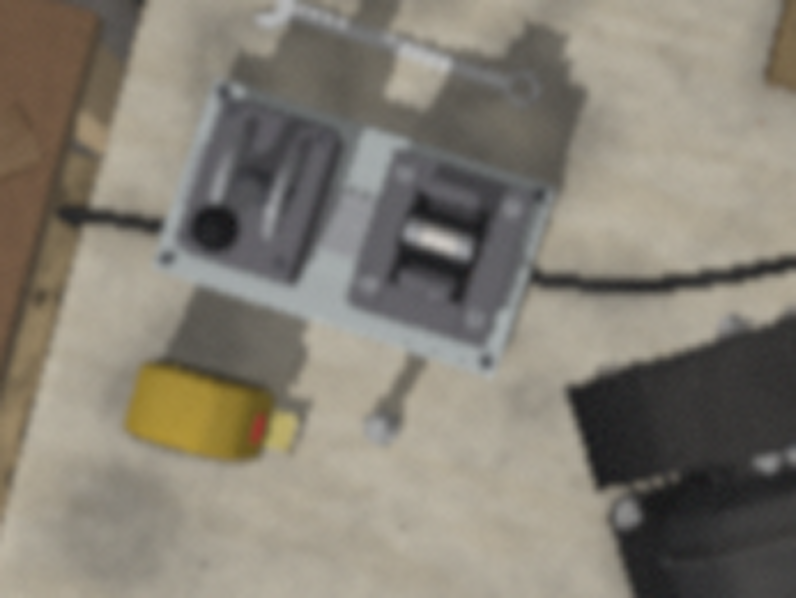

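View pics/sidec.png

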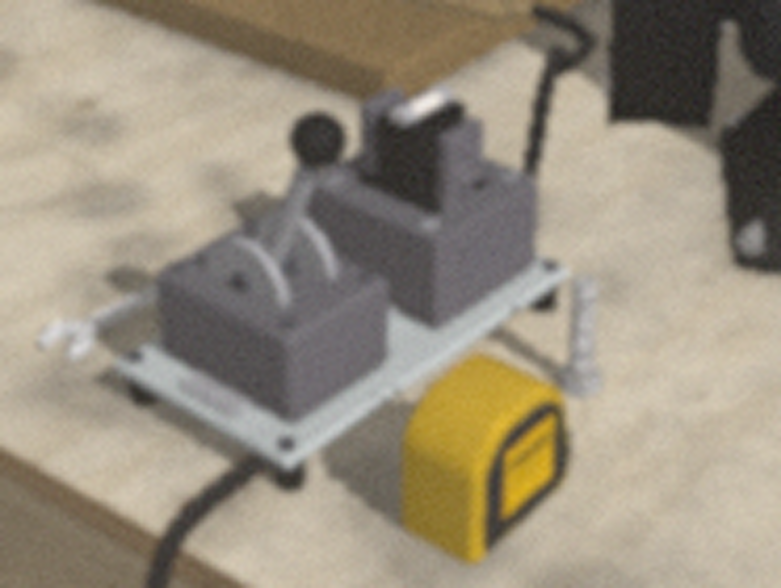

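```bash
cat > h.py <<'E'
from plant import robot
import numpy as np
from scipy.optimize import least_squares
from scipy.spatial.transform import Rotation as Ro
M={c:robot.camera_model(c) for c in('top','side')}
def proj(c,X):
    m=M[c];p=m['R']@np.array(X)+m['t'];return np.array([m['fx']*p[0]/p[2]+m['cx'],m['fy']*p[1]/p[2]+m['cy']])
def W(p,X):
    c,s=np.cos(p[2]),np.sin(p[2]);return np.array([p[0]+c*X[0]-s*X[1],p[1]+s*X[0]+c*X[1],X[2]])
E
python3 - <<'E'
from h import *
t=lambda u,v:('top',(u+.5)/4.6+219.5,(v+.5)/4.6+129.5)
s=lambda u,v:('side',(u+.5)/4.2+199.5,(v+.5)/4.2+179.5)
f=lambda sx,sy:(sx*.042,-.05+sy*.038,.072)
l=lambda sx,sy:(sx*.042,.05+sy*.032,.068)
p=lambda sx,sy:(sx*.055,sy*.098,.022)
O=[(t(398,150),f(1,1)),(t(537,190),f(1,-1)),(t(350,298),f(-1,1)),(t(492,345),f(-1,-1)),
(t(215,82),p(1,1)),(t(158,262),p(-1,1)),(t(493,375),p(-1,-1)),(t(553,190),p(1,-1)),(t(438,240),(0,-.05,.112)),
(s(115,370),p(1,1)),(s(285,468),p(-1,1)),(s(570,270),p(-1,-1)),(s(435,228),f(-1,1)),(s(535,180),f(-1,-1)),
(s(160,275),l(1,1)),(s(290,335),l(-1,1)),(s(387,285),l(-1,-1))]
K=[('top',270.3,175.3),s(317,138)]
def kn(a):return (.08*np.sin(a),.05,.072+.08*np.cos(a))
def r(q):
    return np.concatenate([proj(o[0],W(q,X))-o[1:] for o,X in O]+[proj(o[0],W(q,kn(q[3])))-o[1:] for o in K])
z=least_squares(r,[.5,0,-.2,-.6],loss='soft_l1',x_scale=[.01,.01,.1,.1])
print(z.x,np.degrees(z.x[2]));print(np.round(z.fun.reshape(-1,2),1))
q=z.x
print('knob',W(q,kn(q[3])),'upknob',W(q,kn(0)),'carrier',W(q,(0,-.05,.036)))
E
```

```text
[ 0.60505888  0.21049758 -0.29972292 -0.36858833] -17.172858303563547
[[-0.6 -1. ]
 [-0.4  0.1]
 [-1.2  0.5]
 [-1.4  0.1]
 [-0.2 -1.4]
 [-1.8  1.1]
 [ 0.3  0.7]
 [ 0.7 -0.9]
 [ 0.2 -0.7]
 [-0.5 -3.3]
 [ 0.8 -2.7]
 [ 0.3 -1.9]
 [ 0.5  2. ]
 [ 1.3 -1.8]
 [-1.8 -2.4]
 [-0.2  0.3]
 [ 1.3 -3.1]
 [-3.7  2.5]
 [-0.6 -1.7]]
knob [0.59228276 0.26677891 0.14662695] upknob [0.61982165 0.25826849 0.152     ] carrier [0.5902961  0.16272666 0.036     ]
```

```bash
cat >> h.py <<'E'
def rel(pos,yaw):
    # delta in current tool axes to TCP pos, pointing down, tool y along world angle yaw (mod 180, nearer)
    s=robot.read_state();R=Ro.from_rotvec(s['orientation']).as_matrix();p=np.array(s['tool_pos'])
    best=None
    for y in(yaw,yaw+np.pi):
        yy=np.array([np.cos(y),np.sin(y),0]);zz=np.array([0,0,-1.]);T=np.c_[np.cross(yy,zz),yy,zz]
        v=Ro.from_matrix(R.T@T).as_rotvec(degrees=True)
        print('t',round(s['t'],2),'d mm',np.round(R.T@(np.array(pos)-p)*1e3,1),'turn',np.round(v,1))
E
python3 - <<'E'
from h import *
s=robot.read_state();R=Ro.from_rotvec(s['orientation']).as_matrix();print(np.round(R,3))
q=[.605,.2105,-.30]
rel(W(q,(-.015,.05,.42)),q[2])
for px in((350,212),(420,190),(470,350),(385,340),(400,265)):
    m=M['top'];d=m['R'].T@np.array([(px[0]-m['cx'])/m['fx'],(px[1]-m['cy'])/m['fy'],1]);o=-m['R'].T@m['t'];k=(.2-o[2])/d[2];print(px,o+k*d)
E
```

```text
[[ 0.967  0.256 -0.   ]
 [ 0.256 -0.967 -0.   ]
 [-0.     0.    -1.   ]]
t 0.9 d mm [ 652.5 -699.  -201.4] turn [  0.   0. -58.]
t 0.9 d mm [ 652.5 -699.  -201.4] turn [  0.  -0. 122.]
(350, 212) [0.51936643 0.09015229 0.2       ]
(420, 190) [ 0.56568874 -0.05177242  0.2       ]
(470, 350) [ 0.24808343 -0.150812    0.2       ]
(385, 340) [0.26681161 0.01871635 0.2       ]
(400, 265) [ 0.4143564  -0.01105834  0.2       ]
```

Request:
{"name": "carry_out", "arguments": {"rows": [[0,0,-0.05,0,0,0],[0,0,-0.11,0,0,0],[0.02,-0.02,-0.16,0,0,-2],[0.05,-0.054,-0.2,0,0,-5],[0.085,-0.091,-0.2,0,0,-8],[0.12,-0.129,-0.2,0,0,-11],[0.16,-0.171,-0.2,0,0,-15],[0.2,-0.214,-0.2,0,0,-19],[0.24,-0.257,-0.2,0,0,-23],[0.28,-0.3,-0.2,0,0,-27],[0.32,-0.343,-0.2,0,0,-31],[0.36,-0.386,-0.2,0,0,-35]], "jaw": 0, "force": 30}}

```text
t: 2.4
tool_pos: [0.4033, -0.1129, 0.4189]
orientation: [2.847, 1.326, 0.001]
force: [-0.1, -1.3, -0.2]
opening: 0.0927
gripper_force: 0.0
```

Run:
```python
from h import *
q=[.605,.2105,-.30]
rel(W(q,(-.015,.05,.25)),q[2]);print(robot.read_state()['q'])
```

```text
t 2.4 d mm [417.6 -87.2 169. ] turn [  0.1  -0.  -22.9]
t 2.4 d mm [417.6 -87.2 169. ] turn [-0.000e+00 -1.000e-01  1.571e+02]
[-3.95535424e-01 -3.47956167e-01  1.56982966e+00 -3.18407555e-05
  1.91862639e+00  3.03498164e-01]
```

Request:
{"name": "carry_out", "arguments": {"rows": [[0.05,-0.01,0,0,0,-3],[0.1,-0.021,0,0,0,-6],[0.15,-0.031,0,0,0,-9],[0.2,-0.042,0,0,0,-12],[0.25,-0.052,0,0,0,-15],[0.3,-0.063,0,0,0,-18],[0.36,-0.075,0,0,0,-21],[0.4176,-0.0872,0.02,0,0,-22.9],[0.4176,-0.0872,0.08,0,0,-22.9],[0.4176,-0.0872,0.14,0,0,-22.9],[0.4176,-0.0872,0.169,0,0,-22.9],[0.4176,-0.0872,0.169,0,0,-22.9]]}}

```text
t: 3.9
tool_pos: [0.6037, 0.2601, 0.2459]
orientation: [-2.528, -1.862, 0.01]
force: [0.4, -0.1, -0.0]
opening: 0.0931
gripper_force: 0.0
```

Run:
```python
from h import *
import cv2
q=[.605,.2105,-.30]
rel(W(q,(-.015,.05,.137)),q[2]);p=robot.read_state()['tool_pos'];print(p)
a=robot.read_camera('side');b=robot.read_camera('top')
print(proj('side',p),proj('top',p))
A=cv2.resize(a[120:320,200:386],None,fx=2.15*1.39,fy=2.15*1.39,interpolation=2)
B=cv2.resize(b[100:300,220:300+0],None,fx=2.99,fy=2.99,interpolation=2)
cv2.imwrite('pics/p2.png',np.hstack([A,B])[...,::-1]);print(A.shape,B.shape)
```

```text
t 3.9 d mm [  3.5   1.4 108.9] turn [-0.3  0.2 -0.1]
t 3.9 d mm [  3.5   1.4 108.9] turn [  0.3   0.5 179.9]
[0.60373249 0.26005509 0.24587243]
[268.29108738 154.18104285] [262.75220811 165.83505073]
(598, 556, 3) (598, 239, 3)
```

View pics/p2.png

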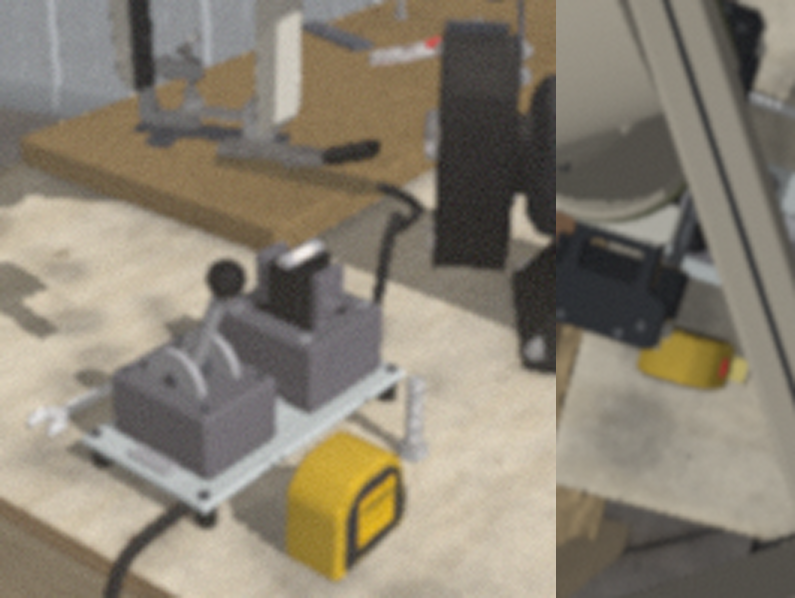

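Request:
{"name": "carry_out", "arguments": {"rows": [[0.0035,0.0014,0.05,0,0,0],[0.0035,0.0014,0.09,0,0,0],[0.0035,0.0014,0.109,0,0,0],[0.0035,0.0014,0.109,0,0,0],[0.0035,0.0084,0.109,0,0,0],[0.0035,0.0164,0.109,0,0,0],[0.0035,0.0164,0.109,0,0,0]]}}

```text
t: 4.88
tool_pos: [0.6237, 0.2589, 0.142]
orientation: [2.53, 1.861, 0.003]
force: [1.2, -0.7, -0.7]
opening: 0.0929
gripper_force: 0.0
```

Request:
{"name": "carry_out", "arguments": {"rows": [[0,0,0,0,0,0],[0,0,0,0,0,0],[0,0,0,0,0,0],[0,0,0,0,0,0],[0,0,0,0,0,0],[0,0,0,0,0,0],[0,0,0,0,0,0],[0,0,0,0,0,0]], "jaw": 178, "force": 20}}

```text
t: 5.88
tool_pos: [0.6224, 0.259, 0.1406]
orientation: [2.53, 1.863, 0.0]
force: [-1.1, 0.3, 1.0]
opening: 0.028
gripper_force: 0.9
```

Run:
```python
from h import *
import cv2
q=[.605,.2105,-.30]
rel(W(q,(0,.05,.137)),q[2]);s=robot.read_state();print(s['tool_pos'],s['opening'],s['force'])
a=robot.read_camera('side')
print(proj('side',W(q,(0,.05,.152))))
cv2.imwrite('pics/p3.png',cv2.resize(a[140:300,200:386],None,fx=3.7,fy=3.7,interpolation=2)[...,::-1])
```

```text
t 5.88 d mm [-1.5 -2.2  3.6] turn [ 0.   0.  -0.1]
t 5.88 d mm [-1.5 -2.2  3.6] turn [  0.   -0.  179.9]
[0.62235442 0.25898364 0.14059004] 0.028022642392394246 [-1.06644613  0.26486596  1.03019153]
[262.54629701 202.95042721]
```

View pics/p3.png

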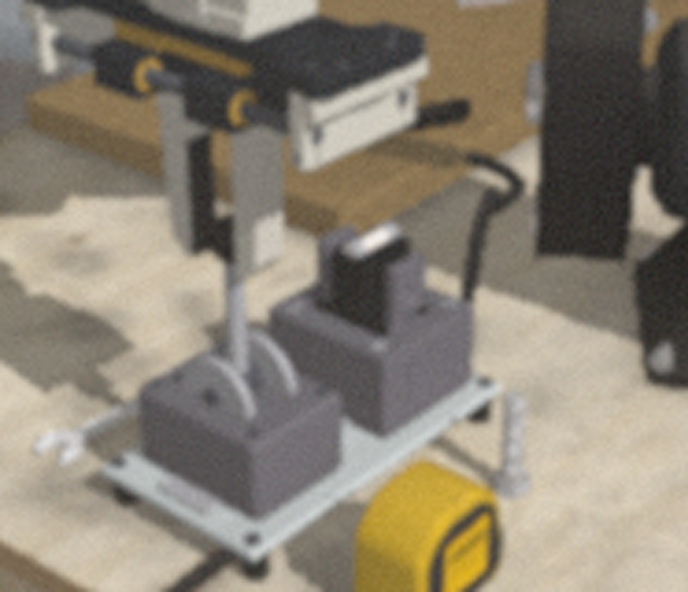

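Request:
{"name": "carry_out", "arguments": {"rows": [[0,0,0,0,0,0],[0,0,0,0,0,0],[0,0,0,0,0,0],[0,0,0,0,0,0],[0,0,0,0,0,0],[0,0,-0.03,0,0,0],[0,0,-0.07,0,0,0],[0,0,-0.1,0,0,0],[-0.04,0,-0.11,0,0,0],[-0.08,0,-0.11,0,0,0],[-0.1,0,-0.11,0,0,0],[-0.1,0,-0.11,0,0,0]], "jaw": 0}}

```text
t: 7.42
tool_pos: [0.5925, 0.1628, 0.2507]
orientation: [-2.531, -1.86, -0.0]
force: [-0.2, 0.5, -0.2]
opening: 0.0931
gripper_force: 0.0
```

Run:
```python
from h import *
import cv2
q=[.605,.2105,-.30]
rel(W(q,(0,-.05,.077)),q[2]);s=robot.read_state();print(s['tool_pos'],s['opening'])
a=robot.read_camera('side');cv2.imwrite('pics/s4.png',a[...,::-1])
for n in('lever_knob','fuse_carrier','near_catch','far_catch'):
    for d in robot.outline_of('side',n)[:2]:
        ys,xs=np.nonzero(d['pixels']);print(n,round(d['conf'],2),np.round(d['pixel'],1),xs.min(),xs.max(),ys.min(),ys.max())
print(proj('side',W(q,(0,.05,.152))),proj('side',W(q,(0,.05,.072))))
print('catches',[proj('side',W(q,(x,-.05,.0925))).round(1) for x in(-.028,.028)])
cv2.imwrite('pics/p4.png',cv2.resize(a[140:300,200:386],None,fx=3.7,fy=3.7,interpolation=2)[...,::-1])
```

```text
t 7.42 d mm [ -0.8  -2.2 173.7] turn [ 0.  -0.  -0.2]
t 7.42 d mm [ -0.8  -2.2 173.7] turn [ -0.   -0.  179.8]
[0.59252697 0.16280559 0.25071057] 0.09308525958857072
lever_knob 0.84 [264.4 217.8] 257 269 199 244
fuse_carrier 0.74 [299.1 217.4] 285 314 200 230
near_catch 0.63 [309.  217.8] 304 313 210 227
near_catch 0.59 [261.3 216.3] 256 269 199 244
far_catch 0.58 [287.3 210.2] 285 295 202 219
[262.54629701 202.95042721] [264.39841834 241.65145837]
catches [array([311. , 216.6]), array([289.6, 207.8])]
```

View pics/p4.png

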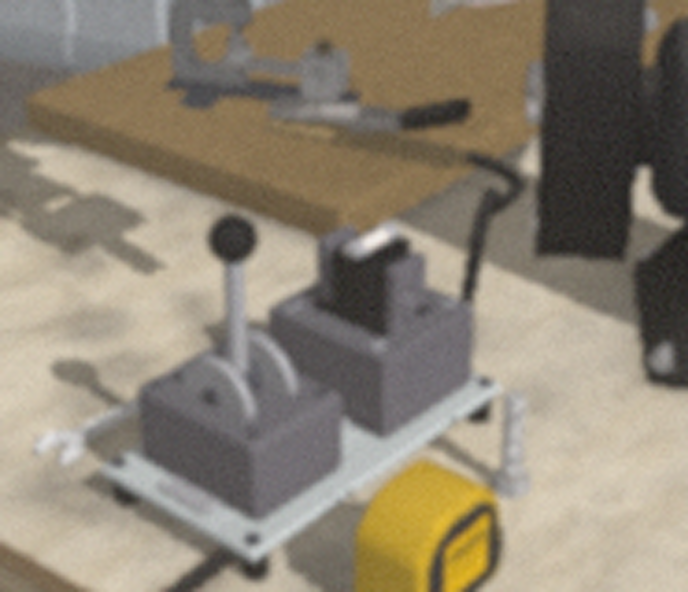

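Request:
{"name": "carry_out", "arguments": {"rows": [[-0.001,-0.002,0.04,0,0,0],[-0.001,-0.002,0.09,0,0,0],[-0.001,-0.002,0.13,0,0,0],[-0.001,-0.002,0.155,0,0,0],[-0.001,-0.002,0.168,0,0,0],[-0.001,-0.002,0.17,0,0,0],[-0.001,-0.002,0.17,0,0,0],[-0.001,-0.002,0.17,0,0,0]]}}

```text
t: 8.68
tool_pos: [0.5914, 0.1635, 0.0822]
orientation: [2.529, 1.862, 0.004]
force: [0.5, -0.5, -0.9]
opening: 0.0928
gripper_force: 0.0
```

Run:
```python
from h import *
import cv2
q=[.605,.2105,-.30]
rel(W(q,(0,-.05,.077)),q[2]);s=robot.read_state();print(s['tool_pos'],s['force'])
a=robot.read_camera('side')
cv2.imwrite('pics/p5.png',cv2.resize(a[140:300,200:386],None,fx=3.7,fy=3.7,interpolation=2)[...,::-1])
```

```text
t 8.68 d mm [-1.1 -0.9  5.2] turn [ 0.1 -0.1 -0.1]
t 8.68 d mm [-1.1 -0.9  5.2] turn [-1.000e-01 -2.000e-01  1.799e+02]
[0.5914237  0.16348136 0.08222931] [ 0.45209969 -0.51033609 -0.88924094]
```

View pics/p5.png

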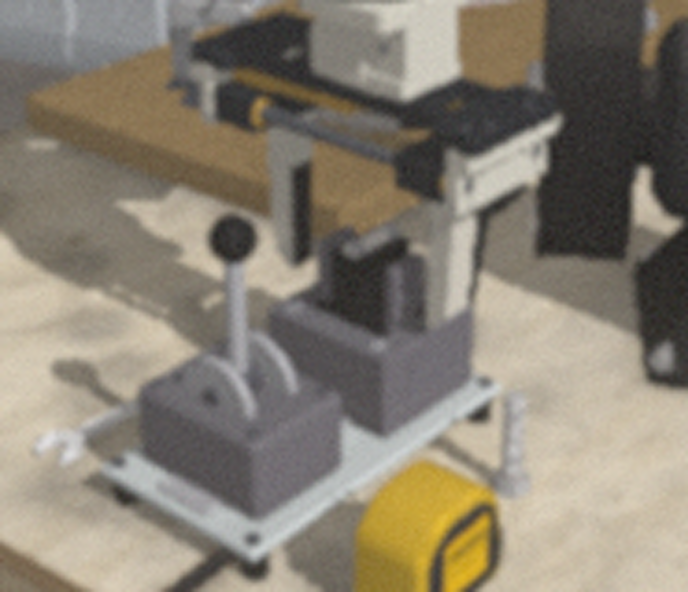

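Request:
{"name": "carry_out", "arguments": {"rows": [[-0.001,-0.001,0.004,0,0,0],[-0.001,-0.001,0.004,0,0,0],[-0.001,-0.001,0.004,0,0,0]]}}

```text
t: 9.1
tool_pos: [0.589, 0.1625, 0.0766]
orientation: [-2.53, -1.863, 0.0]
force: [-0.4, 0.1, 0.7]
opening: 0.0933
gripper_force: 0.0
```

Request:
{"name": "carry_out", "arguments": {"rows": [[0,0,0,0,0,0],[0,0,0,0,0,0],[0,0,0,0,0,0],[0,0,0,0,0,0],[0,0,0,0,0,0],[0,0,0,0,0,0],[0,0,0,0,0,0],[0,0,0,0,0,0]], "jaw": 255, "force": 35}}

```text
t: 10.1
tool_pos: [0.5894, 0.1626, 0.0774]
orientation: [2.53, 1.862, 0.001]
force: [-2.1, 0.3, 4.4]
opening: 0.0411
gripper_force: 35.0
```

Request:
{"name": "carry_out", "arguments": {"rows": [[0,0,-0.003,0,0,0],[0,0,-0.008,0,0,0],[0,0,-0.014,0,0,0],[0,0,-0.02,0,0,0],[0,0,-0.02,0,0,0]]}}

```text
t: 10.72
tool_pos: [0.5895, 0.1628, 0.0976]
orientation: [2.529, 1.863, 0.002]
force: [1.2, -0.4, -2.5]
opening: 0.0408
gripper_force: 35.0
```

Run:
```python
from h import *
import cv2
s=robot.read_state();print(s['tool_pos'],s['force'],s['opening'],s['gripper_force'])
a=robot.read_camera('side')
cv2.imwrite('pics/p6.png',cv2.resize(a[140:300,200:386],None,fx=3.7,fy=3.7,interpolation=2)[...,::-1])
```

```text
[0.58951312 0.16275926 0.09755665] [ 1.23976362 -0.40752388 -2.52596596] 0.04081649978819914 34.99938368797302
```

View pics/p6.png

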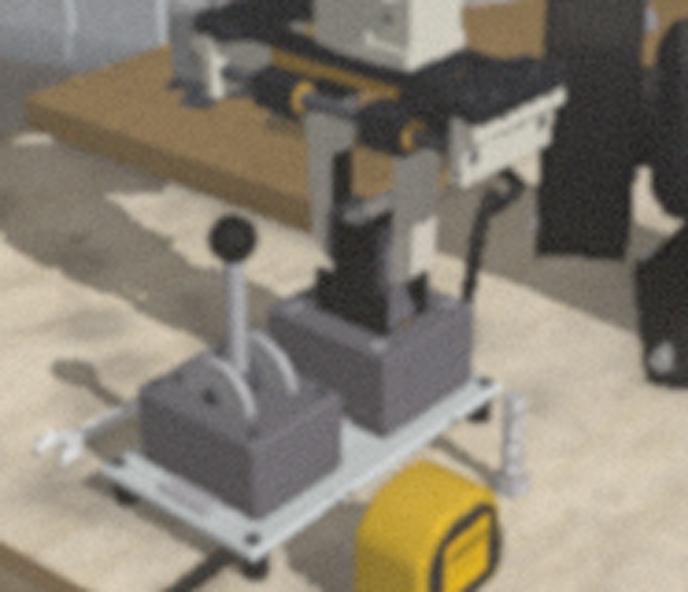

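The carrier is rising: its hooks now show above the base at about (325,285) and (420,295). The lever is still upright. Next I lift the rest of the way.

Request:
{"name": "carry_out", "arguments": {"rows": [[0,0,-0.01,0,0,0],[0,0,-0.02,0,0,0],[0,0,-0.03,0,0,0],[0,0,-0.045,0,0,0],[0,0,-0.06,0,0,0],[0,0,-0.075,0,0,0],[0,0,-0.085,0,0,0],[0,0,-0.09,0,0,0],[0,0,-0.09,0,0,0],[0,0,-0.09,0,0,0],[0,0,-0.09,0,0,0],[0,0,-0.09,0,0,0]]}}

```text
t: 12.28
tool_pos: [0.5889, 0.1625, 0.1862]
orientation: [-2.53, -1.862, 0.001]
force: [0.4, 0.3, -2.0]
opening: 0.0412
gripper_force: 35.0
```

Run:
```python
from h import *
import cv2
s=robot.read_state();print(s['tool_pos'],s['force'],s['opening'],s['gripper_force'])
a=robot.read_camera('side')
cv2.imwrite('pics/p7.png',cv2.resize(a[100:300,200:386],None,fx=3,fy=3,interpolation=2)[...,::-1])
```

```text
[0.58891279 0.16249784 0.18620584] [ 0.42618584  0.31845134 -2.01164337] 0.04119315115446796 34.99944627285004
```

View pics/p7.png

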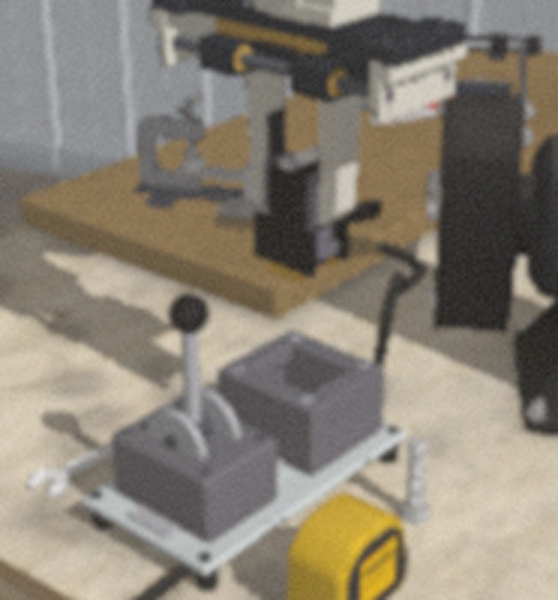

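```bash
python3 -c "
from plant import robot
print(robot.close_job())"
```

```text
the job is handed in; nothing more can be done
None
```

The lever stands upright, and the fuse carrier, held by its pinched catches, is about 7 cm above the top of its base; I handed the job in at about 12 s, but no verdict came back.

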